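# Lock a module in its repair cradle with a flat screwdriver

### The job

Take the orange flat screwdriver from its blue stand, rest its blade lightly on the slotted lock screw of the repair cradle and rotate it until the blade drops into the slot, then turn the screw clockwise until the red tongue has swung fully home over the black module. Do not force the sprung screw down to the bottom of its travel, and move the lock only with the screwdriver. Afterwards stand the screwdriver back in its blue stand, let go of it, and leave the other things on the bench where they are.

Things in the scene. Friction and masses are not known exactly. Their poses are not given: they have to be found in the camera images.
- driver: loose flat screwdriver, 157 mm long, 0.16 kg, upright, blade down, in the blue stand. Origin at the centre of the blade's end; z runs up to the handle, x along the blade's width. Black round collar 50 mm across from z = 78 to 86 mm; orange flat-sided handle 36 mm (x) by 26 mm (y) from z = 85 to 157 mm: grip it across the 26 mm, at about z = 125 mm.
- driver_tip (a point): centre of the end of the screwdriver's blade (origin and axes of the driver). The blade is 20 mm wide (x), 3.2 mm thick (y) and 22 mm long; the round shank above it is 12 mm thick.
- stand: fixed blue stand, 90 mm square foot, 92 mm high; origin at the centre of its underside. Its 70 mm square top has a 30 mm square hole in the middle, open down to the 8 mm thick foot; the driver's collar rests on the top, its blade's end then 14 mm over the table, at any yaw.
- cradle: fixed repair cradle: aluminium base plate 12 mm thick (x -40 to 140, y -80 to 80 mm), a grey post 46 mm square and 53 mm high that carries the lock, and a black module 100 by 120 mm, its top 46 mm over the table (chips on it to 51 mm). Origin on the table, on the lock screw's axis; +x points from the screw to the module, whose near edge is at x = 33 mm.
- lock (a joint): turn of the red tongue on its post (rad), growing clockwise seen from above: 0 is open, 1.4 fully home against its stop with the tongue pointing along the cradle's +x over the module; starts between 0 and 0.25. A stiff friction (0.06 N m) holds it where it is left.
- screw_face (a point): centre of the lock screw's top face at rest, 85 mm over the table; z up, x along the red tongue (62 mm long), turning with it. Round steel head 40 mm across, slot right across it 7 mm wide, 8 mm deep. The slot lies roughly along the tongue, but the head has free play: it turns up to 0.35 rad either way before it takes the tongue along, and starts anywhere in that play.
- screw (a joint): how far the sprung screw head is pressed down (m): 0 at rest, 0.012 at the bottom of its travel. About 1.6 N starts it moving, 4 N presses it 6 mm down, 6.4 N to the bottom; it springs up around the blade when the blade meets the slot.
- vial: bystander: small clear bottle with a blue cap, 36 mm across, 70 mm high, near the stand; origin under its centre
- dish: bystander: white ceramic dish, 64 mm across, 30 mm high, near the stand; origin under its centre
- eraser: bystander: green block, 75 by 45 by 20 mm, near the stand; origin under its centre
- amber: bystander: amber bottle, 44 mm across, 85 mm high; origin under its centre
- brush: bystander: brush 160 mm long lying on the bench
- wheel: bystander: grey disc 56 mm across, 25 mm high; origin under its centre
- jar: bystander: white jar 60 mm across, 60 mm high; origin under its centre
Not all that is in view belongs to the job. What is shaped like the stand but green or yellow is not meant.

How it is judged (in metres and radians):
On the way, in this order (a step that is already met when the one before it is completed fails the run):
1. the upright driver's blade has dropped at least 2 mm into the screw's slot while the tongue is still open (lock below 0.7) (horizontal distance between driver_tip and screw_face below 0.01 m and angle between driver's own z axis and vertical below 0.2 rad and ((z of driver_tip in the frame of screw_face below -0.0035 m and value of joint screw below 0.0015 m) or (z of driver_tip in the frame of screw_face below -0.005 m and value of joint screw below 0.003 m) or (z of driver_tip in the frame of screw_face below -0.007 m and value of joint screw below 0.005 m) or (z of driver_tip in the frame of screw_face below -0.009 m and value of joint screw below 0.007 m) or (z of driver_tip in the frame of screw_face below -0.011 m and value of joint screw below 0.009 m)) and value of joint lock below 0.7 rad), for 0.1 s.
2. with the blade in the slot, the tongue is turned home (lock above 1.25) (horizontal distance between driver_tip and screw_face below 0.01 m and angle between driver's own z axis and vertical below 0.2 rad and ((z of driver_tip in the frame of screw_face below -0.0035 m and value of joint screw below 0.0015 m) or (z of driver_tip in the frame of screw_face below -0.005 m and value of joint screw below 0.003 m) or (z of driver_tip in the frame of screw_face below -0.007 m and value of joint screw below 0.005 m) or (z of driver_tip in the frame of screw_face below -0.009 m and value of joint screw below 0.007 m) or (z of driver_tip in the frame of screw_face below -0.011 m and value of joint screw below 0.009 m)) and value of joint lock above 1.25 rad), for 0.1 s.
At the end, for the whole second after the job is handed in: The red tongue is home (lock above 1.25 of 1.4 rad), and the released screwdriver stands upright (within 0.1 rad) and still in its blue stand, its collar down on the stand's top (blade's end 10 to 18 mm over the table, within 12 mm of the stand's axis) (value of joint lock above 1.25 rad and horizontal distance between driver and stand below 0.012 m and z of driver in the frame of stand between 0.01 and 0.018 m and angle between driver's own z axis and vertical below 0.1 rad and linear speed of driver below 0.02 m/s); the robot touches nothing.
It fails at once if the sprung screw is forced to the bottom of its travel (more than 11 mm down) (value of joint screw above 0.011 m).
It fails at once if the robot itself pushes the tongue or the screw (over 1 N) (contact force between any of the fingers, the arm and lock above 1 N).
It fails at once if the screwdriver is dropped or laid over (tilted more than 0.8 rad) (angle between driver's own z axis and vertical above 0.8 rad).
It fails at once if a bystander is moved more than 30 mm (distance of any of vial, dish, eraser, amber, brush, wheel, jar from where it was at the start of the episode above 0.03 m).
It also fails if it takes over 67 s, if anything falls off the work surface, if the arm or the gripper's body presses on something with over 40 N, if the wrist force passes 120 N, or if a joint passes its speed limit or range.

### The arm

A 6-joint arm with a two-finger parallel gripper is mounted at the origin on the work surface. World frame = base frame: x ahead of the robot, y to its left, z up, the work surface at z = 0. Lengths are in mm, angles in rad, forces in N, time in s.
With the tool pointing down it reaches from about 350 to 775 mm from the base axis. Payload 7.3 kg.
Tool frame: the origin (TCP) lies on the mounting face of the last link; the fingertips stand 178 mm ahead of it and the grasp point (between the pads) lies 159 mm ahead of it; z points along the fingers, y is the line along which they close (so a half turn about z gives the same grasp; the last joint's range is limited). The gripper opens to 92 mm and grips with 3 to 60 N. Pads are 19 mm wide; open, the fingers measure 130 mm over their backs; the gripper's body (75 mm by 190 mm) begins 47 mm behind the grasp point.
Start: joints at [1.043, 0.342, 1.524, -0, 1.275, -0.146], TCP at [195.589, 487.209, 404.741] pointing down, gripper open.
Joint ranges: [-2.53, 2.53], [-0.77, 2.02], [0.04, 2.7], [-1, 4.14], [0.28, 2.66], [-3.11, 3.11]. Speed limits (rad/s): [2.57, 2.57, 3.14, 3.14, 3.14, 3.14].

### API

Orientations are given as [roll, pitch, yaw] about the fixed x, y, z axes, in that order (R = Rz(yaw) Ry(pitch) Rx(roll)).
In Python, from plant import bot, vision gives the robot as it stands. The module is installed in compiled form; this text tells all that it offers.
- The arm moves only by the tool advance, called as name(argument=value, ...), one argument or row to a line, values as JSON. Schema: {"type":"object","properties":{"ticks":{"type":"array","items":{"type":"array","items":{"type":"array","items":{"type":"number"},"minItems":5,"maxItems":5},"minItems":1,"maxItems":5},"minItems":1,"maxItems":1},"only":{"type":"string"},"quiet":{"type":"boolean"},"lines":{"type":"string"}},"required":["ticks"],"additionalProperties":false}. ticks is a list that holds a single list of rows (three levels of brackets), with 1 to 5 rows, each of 5 numbers: the finger opening in mm, then dx, dy, dz in mm, then a turn about the tool's z in rad; each row is the pose to reach, as a shift and turn from the pose commanded when the call began, along the tool's axes at that moment; what a row does not reach only later rows make up. A row lasts 1/8 s, in which the tool goes at most 62.5 mm and 0.188 rad, less where a joint would pass 70% of its speed; a pose out of reach is approached as far as the arm can. The fingers move at their own pace and stop on an object; the grip force is fixed at half the most. Time passes only in rows, so rows that do not move let the fingers close. The tool returns the time, the measured TCP pose, the force, the opening and the grip force at its end. only (a regular expression) keeps the lines of the reply that match it, lines (a string "A,B") keeps lines A to B, and quiet returns only ok. Input that does not fit is refused with a message, and nothing moves.
- bot.get_obs(): the state, without advancing time (a new reading comes with each control period).
- vision.capture(name): name is "scene" or "side" or "wrist"; returns a dict with "color" (400x640x3 uint8, red, green, blue), "K" (3x3 intrinsics, pixels), "R" (3x3) and "t" (3): a world point X has camera coordinates R X + t. Camera axes: x right, y down, z forward; pixel columns grow to the right and rows downward; lengths in mm; the calibration is good to about 2 mm. A picture is of the moment at which its call begins. There is no depth.
- bot.close_job(): hands the job in; it is judged then, once.
The state is a dict: "time": time; "joint_positions": joint angles; "dq": joint speeds; "tau": joint torques, N m; "tool_pos": TCP position; "tcp_rot": TCP orientation; "contact_force": force on the tool from outside, world axes, zero at the start; "moment": the same for the moment, N m; "grip_width": finger opening in mm; "finger_force": force on a finger pad.
Only numpy, scipy, OpenCV 4.12 (cv2) and the standard library are available. Lean on these libraries where they do the work, as an engineer would, in place of code of your own. Each camera call takes 0.05 s, during which the arm holds its last target. There are 200 camera calls.

## Working session

There is one attempt and no reset: what is moved stays moved. The work goes in short steps, Python scripts to look and compute and a tool call to move; the robot and the scene stay as the last step left them, time stands still between calls to the robot, and variables do not carry over. Pictures are saved under pics/ and viewed, at most 10 in all, crops included, and the job is handed in when it is done.

```bash
mkdir -p pics
```

Create h.py:
```python
import cv2,numpy as np
from plant import bot,vision
def cap(n,f=None):
    d=vision.capture(n)
    if f: cv2.imwrite('pics/'+f,d['color'][:,:,::-1])
    return d
def ray(d,u,v,z):
    R,t=np.array(d['R']),np.array(d['t']);C=-R.T@t
    w=R.T@np.linalg.solve(d['K'],[u,v,1.]);return C+w*(z-C[2])/w[2]
def proj(d,X):
    p=d['K']@(np.array(d['R'])@X+d['t']);return p[:2]/p[2]
```

Run:
```python
from h import *
a=cap('scene','scene.png');b=cap('side','side.png')
import pickle;pickle.dump((a,b),open('ab.pkl','wb'))
print(bot.get_obs()); 
for d in(a,b):print(-d['R'].T@d['t'])
```

```text
{'time': 0.1, 'joint_positions': array([ 1.04299665e+00,  3.42687505e-01,  1.52493072e+00,  2.63858793e-06,
        1.27539281e+00, -1.46026013e-01]), 'dq': array([ 0.00050764, -0.00408695, -0.00274503,  0.00047682, -0.00054348,
       -0.0009047 ]), 'tau': array([ 2.09625352e-03, -4.32003343e+01, -2.44694996e+01,  7.20845629e-02,
        5.26345137e-02, -7.35633830e-05]), 'tool_pos': array([195.53054405, 487.10519986, 404.0931735 ]), 'tcp_rot': array([-3.14018973e+00, -2.08881897e-04,  2.75981807e+00]), 'contact_force': array([-0.12776884,  0.74821259,  0.60281001]), 'moment': array([0.03660214, 0.00479224, 0.00363037]), 'finger_force': 0.0, 'grip_width': 91.97108945069445}
[1190.55223848 -533.91564102 1093.12706603]
[ 206.05180688 1200.49639389  890.90256038]
```

View pics/scene.png

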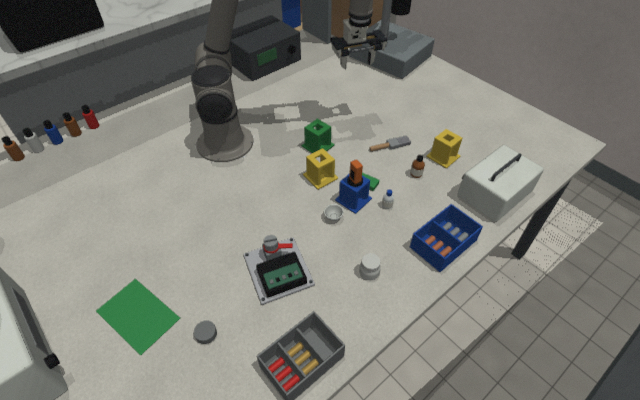

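View pics/side.png

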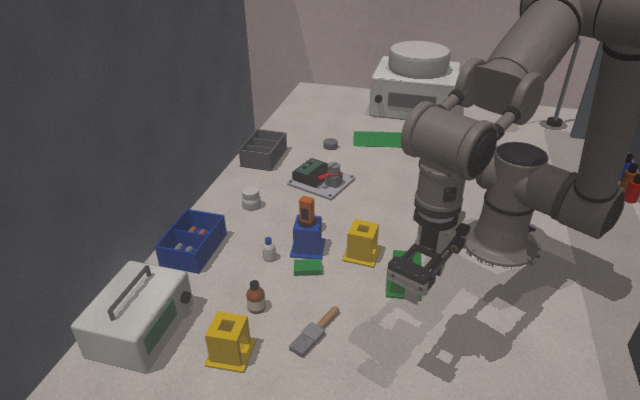

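Candidates for the stand, in the scene view: blue with the orange driver (354,190), green (318,136), yellow (321,168) and (447,148), and a blue tray (446,238). I choose the blue stand with the orange handle at (355,172). The cradle's screw is at about (270,243).

Run:
```python
from h import *
import pickle
a,b=pickle.load(open('ab.pkl','rb'))
def cr(d,x,y,w,h,s): return cv2.resize(d['color'][y:y+h,x:x+w,::-1],None,fx=s,fy=s,interpolation=cv2.INTER_CUBIC)
A=cr(a,325,150,80,66,5);B=cr(a,235,225,80,75,4.0);C=cr(b,280,190,80,66,5);D=cr(b,285,150,80,75,4)
A=np.hstack([A,C]);B=cv2.resize(np.hstack([B,D]),(800,375))[:270]
cv2.imwrite('pics/crop.png',np.vstack([A,B]))
def orng(d,x0,x1,y0,y1):
    h=cv2.cvtColor(d['color'],cv2.COLOR_RGB2HSV);m=np.zeros(h.shape[:2],np.uint8)
    m[y0:y1,x0:x1]=1
    return m*cv2.inRange(h,(3,150,90),(18,255,255)),m*cv2.inRange(h,(105,120,40),(130,255,255))
for d,bx in((a,(325,380,150,215)),(b,(285,330,190,265))):
    for m in orng(d,*bx):
        c=max(cv2.findContours(m,0,2)[0],key=cv2.contourArea);print(cv2.boundingRect(c),cv2.approxPolyDP(c,2,True)[:,0].tolist())
```

```text
(351, 160, 11, 23) [[355, 160], [351, 164], [356, 169], [356, 182], [360, 180], [361, 165]]
(336, 175, 36, 38) [[348, 175], [341, 181], [340, 195], [336, 200], [356, 212], [371, 198], [367, 195], [369, 180], [362, 176], [363, 182], [354, 187], [347, 182]]
(300, 196, 13, 8) [[300, 199], [309, 203], [312, 200], [303, 196]]
(293, 216, 27, 16) [[297, 216], [293, 229], [318, 230], [319, 224], [311, 228], [300, 227]]
```

View pics/crop.png

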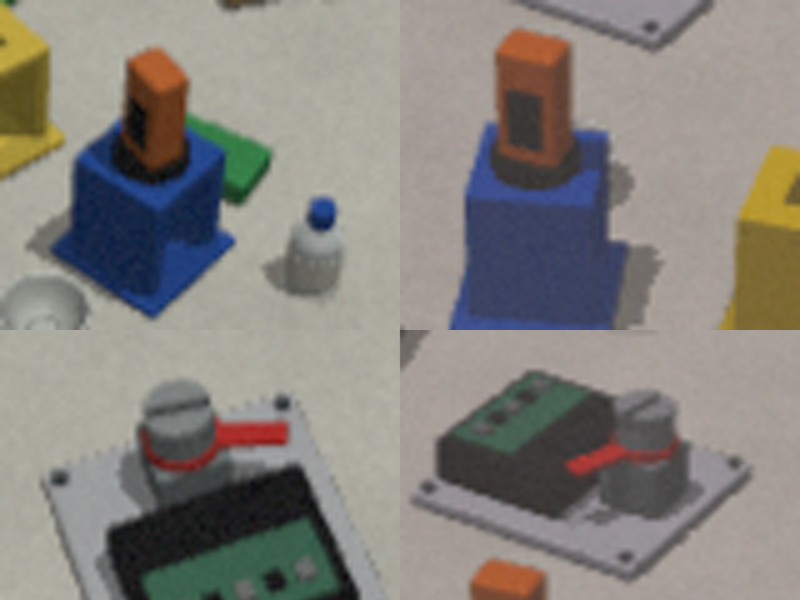

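The crop confirms it: the orange handle and black collar sit in the blue stand, with the eraser behind and the vial to the right. The screw head is at about (270.6,240) in scene and (334,165.6) in side, with the slot visible across it.

Run:
```python
from h import *
import pickle
a,b=pickle.load(open('ab.pkl','rb'))
def rep(n,d,ps,z):
    P=np.array([ray(d,*p,z)[:2] for p in ps]);print(n,P.mean(0).round(1),[(np.round(P[i]-P[i-1],1).tolist()) for i in range(len(P))])
rep('drv scene',a,[(350.2,162.4),(356.4,159.6),(362.6,165.2),(356.6,168.4)],171)
rep('drv side',b,[(299.6,198),(302.4,196),(314.4,197.6),(312,200.4)],171)
rep('head scene',a,[(270.6,240)],85);rep('head side',b,[(334,165.6)],85)
rep('slot scene',a,[(146/5+235,83/5+225),(210/5+235,68/5+225)],85)
rep('tongue scene: head->tip',a,[(270.6,240),(292.6,245.6)],80)
rep('stand foot scene',a,[(336,200),(356,212.5),(371.5,198)],4)
rep('stand top scene',a,[(340.5,181),(356,191.5),(369.5,180)],92)
o=bot.get_obs();p=o['tool_pos'];print(p,o['tcp_rot'])
for n,(u,v),z in(('vial',(388,206),0),('dish',(333,216),0),('amber',(417,176),0),('jar',(370,275),0),('yellow',(321,170),40),('yel2',(446,150),40)):print(n,ray(a,u,v,z).round())
```

```text
drv scene [531.2 168.7] [[-31.8, 3.2], [3.3, 23.1], [30.3, -2.7], [-1.8, -23.5]]
drv side [526.6 168.4] [[35.1, -2.4], [-4.4, -11.2], [-33.2, -1.0], [2.5, 14.6]]
head scene [ 537.4 -169.4] [[0.0, 0.0]]
head side [ 534.  -164.1] [[0.0, 0.0]]
slot scene [ 537.7 -169.6] [[-15.3, -34.1], [15.3, 34.1]]
tongue scene: head->tip [ 562.5 -149.6] [[-56.7, -36.1], [56.7, 36.1]]
stand foot scene [544.9 160.5] [[-71.0, -96.8], [83.1, 13.4], [-12.1, 83.3]]
stand top scene [539.7 162.3] [[-57.3, -73.8], [65.4, 6.3], [-8.1, 67.5]]
[195.53054405 487.10519986 404.0931735 ] [-3.14018973e+00 -2.08881897e-04  2.75981807e+00]
vial [623. 240.   0.]
dish [536.  72.   0.]
amber [593. 419.   0.]
jar [773.   7.   0.]
yellow [380. 155.  40.]
yel2 [596. 564.  40.]
```

Add to h.py:
```python
from scipy.spatial.transform import Rotation as Ro
def go(x,y,z,yaw):
    o=bot.get_obs();R=Ro.from_euler('xyz',o['tcp_rot']);d=R.inv().apply(np.array([x,y,z])-o['tool_pos'])
    print('need',d.round(1),'turn',round(o['tcp_rot'][2]-yaw,3),'rpy',o['tcp_rot'].round(3),'p',o['tool_pos'].round(1),'F',o['contact_force'].round(2),'M',o['moment'].round(2),'t',o['time'],'j6',o['joint_positions'][5].round(2))
```

```text
(no output)
```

advance(
  ticks=[
    [[92, -54, -21.5, 0, 0.18], [92, -108, -43, 0, 0.36], [92, -162, -64.5, 0, 0.54], [92, -216, -86, 0, 0.72], [92, -270, -107.5, 0, 0.9]],
  ],
)

```text
time: 0.72
tool_pos: [407.2, 285.3, 404.5]
tcp_rot: [-3.141, -0.0, 1.854]
contact_force: [1.0, 1.1, 0.6]
grip_width: 91.8
finger_force: 0.0
```

```bash
python3 -c "from h import *;go(529,168.5,404,-0.07)"
```

```text
need [-146.2   84.4    0.5] turn 1.924 rpy [-3.141 -0.     1.854] p [407.2 285.3 404.5] F [0.99 1.1  0.58] M [-0.04  0.03  0.  ] t 0.725 j6 0.17
```

advance(
  ticks=[
    [[92, -49, 28, 0, 0.18], [92, -97, 56, 0, 0.36], [92, -146, 84.4, 0, 0.54], [92, -146, 84.4, 0, 0.72], [92, -146, 84.4, 0, 0.9]],
  ],
)

```text
time: 1.35
tool_pos: [529.1, 170.0, 403.9]
tcp_rot: [-3.14, 0.001, 0.952]
contact_force: [1.1, -0.1, -0.6]
grip_width: 91.7
finger_force: 0.0
```

advance(
  ticks=[
    [[92, 0, 0, 0, 0.18], [92, 0, 0, 0, 0.36], [92, 0, 0, 0, 0.54], [92, 0, 0, 0, 0.72], [92, 0, 0, 0, 0.9]],
  ],
)

```text
time: 1.98
tool_pos: [528.5, 170.9, 404.3]
tcp_rot: [3.142, 0.001, 0.054]
contact_force: [-0.2, -0.7, -0.4]
grip_width: 91.8
finger_force: 0.0
```

Run:
```python
from h import *
go(529,168.5,404,-0.07)
d=cap('wrist','w1.png');print(proj(d,np.array([529,168.5,171])),-d['R'].T@d['t'])
import pickle;pickle.dump(d,open('w.pkl','wb'))
```

```text
need [0.3 2.5 0.3] turn 0.124 rpy [3.142e+00 1.000e-03 5.400e-02] p [528.5 170.9 404.3] F [-0.17 -0.68 -0.37] M [-0.11  0.22 -0.02] t 1.975 j6 1.69
[326.52245797 214.62673371] [600.47609591 174.63965122 384.265387  ]
```

View pics/w1.png

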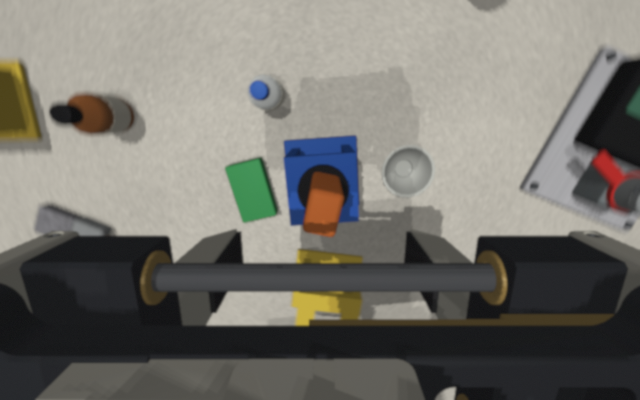

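The wrist view shows the handle at (323,205), in the stand at (322,180), turned a little. I'll measure its top face by brightness.

Run:
```python
from h import *
import pickle
d=pickle.load(open('w.pkl','rb'))
h=cv2.cvtColor(d['color'],cv2.COLOR_RGB2HSV);m=cv2.inRange(h,(3,140,50),(18,255,255));m[:150]=0;m[250:]=0;m[:,:290]=0;m[:,355:]=0
print([ (y,np.flatnonzero(m[y])[[0,-1]].tolist(),int(h[y,315:332,2].mean())) for y in range(160,246,4) if m[y].any()])
c=max(cv2.findContours(m,0,2)[0],key=cv2.contourArea);print(cv2.approxPolyDP(c,2,True)[:,0].tolist())
for ph in(-.1,-.15):
  c,s=np.cos(ph),np.sin(ph)
  for z in(171,100):print(ph,z,[proj(d,np.array([529+c*x-s*y,168.5+s*x+c*y,z])).round().tolist() for x,y in((18,13),(18,-13),(-18,-13),(-18,13))])
```

```text
[(172, [314, 321], 57), (176, [312, 337], 97), (180, [311, 339], 98), (184, [310, 340], 98), (188, [310, 341], 105), (192, [309, 342], 153), (196, [308, 343], 172), (200, [307, 343], 172), (204, [306, 342], 172), (208, [306, 340], 171), (212, [306, 339], 171), (216, [305, 338], 169), (220, [305, 337], 170), (224, [304, 336], 119), (228, [304, 335], 105), (232, [312, 334], 128), (236, [329, 331], 128)]
[[314, 172], [306, 203], [304, 228], [307, 231], [331, 236], [344, 198], [340, 181], [335, 175]]
-0.1 171 [[313.0, 189.0], [348.0, 194.0], [340.0, 239.0], [306.0, 235.0]]
-0.1 100 [[315.0, 171.0], [342.0, 175.0], [336.0, 211.0], [310.0, 207.0]]
-0.15 171 [[314.0, 188.0], [349.0, 195.0], [338.0, 240.0], [305.0, 234.0]]
-0.15 100 [[316.0, 170.0], [343.0, 176.0], [335.0, 211.0], [309.0, 206.0]]
```

advance(
  ticks=[
    [[92, 1, 0, 0, 0.1], [92, 1, 0, 0, 0.2], [92, 1, 0, 40, 0.2], [92, 1, 0, 80, 0.2], [92, 1, 0, 106, 0.2]],
  ],
)

```text
time: 2.65
tool_pos: [529.0, 170.9, 296.5]
tcp_rot: [3.141, 0.003, -0.137]
contact_force: [-0.2, 0.0, 0.1]
grip_width: 91.9
finger_force: 0.0
```

advance(
  ticks=[
    [[20, 0, 0, 0, 0], [20, 0, 0, 0, 0], [20, 0, 0, 0, 0], [20, 0, 0, 0, 0], [20, 0, 0, 0, 0]],
  ],
)

```text
time: 3.28
tool_pos: [529.7, 171.0, 299.2]
tcp_rot: [-3.141, -0.001, -0.14]
contact_force: [0.2, 0.5, 1.1]
grip_width: 46.4
finger_force: 0.0
```

Run:
```python
from h import *
go(529.5,170.5,298,-.15)
a=cap('scene');b=cap('side')
f=lambda d,x,y:cv2.resize(d['color'][y:y+90,x:x+80,::-1],None,fx=5,fy=5)
cv2.imwrite('pics/g.png',np.hstack([f(a,315,130),f(b,270,170)]))
```

```text
need [-0.1  0.5  1.2] turn 0.01 rpy [-3.141e+00 -1.000e-03 -1.400e-01] p [529.7 171.  299.2] F [0.2  0.54 1.13] M [-0.03  0.13  0.02] t 3.275 j6 1.89
```

View pics/g.png

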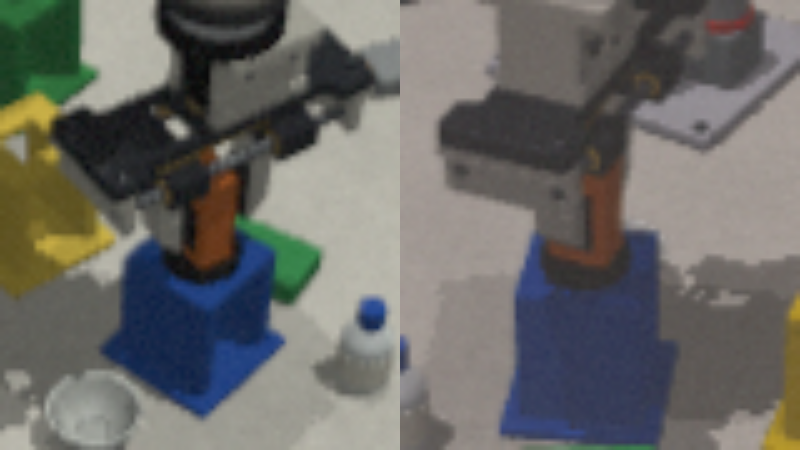

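The handle at (213,230) in the left crop sits between the closing fingers. I'll finish closing, then lift.

advance(
  ticks=[
    [[20, 0, 0, 0, 0], [20, 0, 0, 0, 0], [20, 0, 0, 0, 0], [20, 0, 0, 0, 0], [20, 0, 0, 0, 0]],
  ],
)

```text
time: 4.0
tool_pos: [529.6, 171.1, 298.7]
tcp_rot: [-3.141, 0.0, -0.14]
contact_force: [0.4, -0.5, -0.4]
grip_width: 25.8
finger_force: 30.0
```

advance(
  ticks=[
    [[20, 0, 0, 0, 0], [20, 0, 0, -2, 0], [20, 0, 0, -20, 0], [20, 0, 0, -60, 0], [20, 0, 0, -110, 0]],
  ],
)

```text
time: 4.62
tool_pos: [529.4, 170.9, 408.8]
tcp_rot: [3.141, 0.003, -0.14]
contact_force: [0.7, 0.7, -1.6]
grip_width: 26.0
finger_force: 30.0
```

```bash
python3 -c "from h import *;go(536,-167,408,1.0)"
```

```text
need [ 53.8 333.6   1. ] turn -1.14 rpy [ 3.141e+00  3.000e-03 -1.400e-01] p [529.4 170.9 408.8] F [ 0.7   0.72 -1.58] M [-0.06  0.13  0.01] t 4.625 j6 1.89
```

advance(
  ticks=[
    [[20, 8, 50, 0, -0.15], [20, 16, 100, 0, -0.3], [20, 24, 150, 0, -0.45], [20, 32, 200, 0, -0.6], [20, 40, 250, 0, -0.75]],
  ],
)

```text
time: 5.25
tool_pos: [534.0, -83.8, 408.6]
tcp_rot: [-3.141, 0.0, 0.615]
contact_force: [1.0, -0.1, -2.2]
grip_width: 25.7
finger_force: 30.0
```

Run:
```python
from h import *
go(536,-167,408,1.0)
d=cap('wrist','w2.png');a=cap('scene');b=cap('side')
import pickle;pickle.dump((d,a,b),open('w2.pkl','wb'))
f=lambda d,x,y:cv2.resize(d['color'][y:y+60,x:x+80,::-1],(400,300),interpolation=cv2.INTER_CUBIC)
w=cv2.resize(d['color'][:,:,::-1],(480,300))
cv2.imwrite('pics/w2.png',np.vstack([np.hstack([f(a,230,220),f(b,295,145)]),np.hstack([w,np.zeros((300,320,3),np.uint8)])]))
```

```text
need [-46.4  69.2   0.6] turn -0.385 rpy [-3.141  0.     0.615] p [534.  -83.8 408.6] F [ 0.98 -0.05 -2.15] M [-0.12  0.09 -0.01] t 5.25 j6 0.66
```

View pics/w2.png

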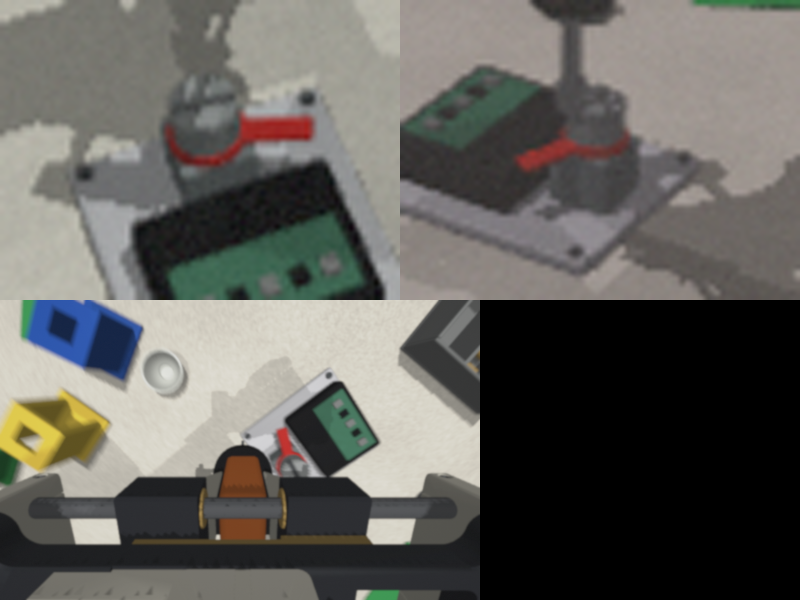

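Bottom left, the wrist view shows the screw head beside the handle at wrist pixel (389,220), with the red tongue pointing up and left of it. In the side view the tool is left of and above the head. I'll enlarge the wrist part for the slot and the head's centre.

Run:
```python
from h import *
import pickle
d,a,b=pickle.load(open('w2.pkl','rb'))
f=cv2.resize(d['color'][155:245,340:440,::-1],(600,540),interpolation=cv2.INTER_CUBIC)
cv2.imwrite('pics/w3.png',f)
```

```text
(no output)
```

View pics/w3.png

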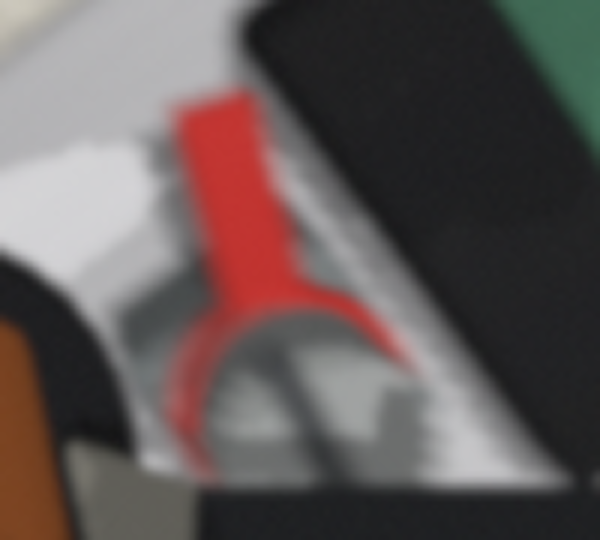

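Slot dark line from (283,350) to (338,470) in the crop, red tongue from tip (217,100) to (258,290), and the module's near edge runs from (250,50) to (575,470).

Run:
```python
from h import *
import pickle
d,a,b=pickle.load(open('w2.pkl','rb'))
def line(n,p,q,z):
    P=ray(d,340+p[0]/6,155+p[1]/6,z);Q=ray(d,340+q[0]/6,155+q[1]/6,z);v=P-Q;print(n,P[:2].round(1),Q[:2].round(1),np.arctan2(v[1],v[0]).round(3),np.linalg.norm(v).round(1))
line('slot',(283,350),(338,470),85)
line('tongue',(217,100),(258,290),68)
line('tongue',(217,100),(258,290),58)
line('modedge',(250,50),(575,470),46)
line('headLR',(205,450),(427,450),85)
line('headtop',(290,318),(290,320),85)
# tip in views: expected tip
o=bot.get_obs();t=o['tool_pos']-[0,0,284.5];print(t,proj(a,t),proj(b,t))
for n,c in(('sc',a),('sd',b)):
    for q in((536,-167,85),):print(n,proj(c,np.array(q,float)))
# red tongue mask scene/side line
for n,c,bx in(('sc',a,(262,298,232,256)),('sd',b,(315,345,165,185))):
    h=cv2.cvtColor(c['color'],cv2.COLOR_RGB2HSV);m=cv2.inRange(h,(0,130,60),(8,255,255))|cv2.inRange(h,(172,130,60),(180,255,255));k=np.zeros_like(m);k[bx[2]:bx[3],bx[0]:bx[1]]=1
    ys,xs=np.nonzero(m*k);print(n,xs.min(),xs.max(),ys.min(),ys.max())
```

```text
slot [ 549.6 -154.8] [ 537.6 -176.9] 1.072 25.1
tongue [ 577.1 -122.4] [ 553.6 -150.2] 0.869 36.4
tongue [ 576.6 -124.9] [ 552.3 -153.6] 0.869 37.6
modedge [ 587.1 -127.1] [ 558.  -233.1] 1.302 110.0
headLR [ 526.9 -155.2] [ 549.7 -187.4] 2.186 39.5
headtop [ 554.9 -152.2] [ 554.6 -152.4] 0.672 0.4
[534.089447   -84.36944372 123.81295904] [292.62110925 215.80472406] [328.03172343 167.08702912]
sc [271.00885035 239.25548397]
sd [333.6401814  165.09991131]
sc 263 291 243 252
sd 319 338 173 178
```

advance(
  ticks=[
    [[20, -15, 23, 0, -0.15], [20, -31, 47, 0, -0.3], [20, -45.7, 70.8, 0, -0.455], [20, -45.7, 70.8, 12, -0.455], [20, -45.7, 70.8, 24, -0.455]],
  ],
)

```text
time: 6.02
tool_pos: [537.3, -165.1, 383.6]
tcp_rot: [-3.14, -0.001, 1.063]
contact_force: [0.9, 0.9, -2.5]
grip_width: 25.7
finger_force: 30.0
```

advance(
  ticks=[
    [[20, 0, 0, 0, 0], [20, 0, 0, 0, 0]],
  ],
)

```text
time: 6.28
tool_pos: [537.5, -165.5, 384.8]
tcp_rot: [-3.142, -0.0, 1.065]
contact_force: [0.2, -0.7, -1.8]
grip_width: 26.1
finger_force: 30.0
```

Run:
```python
from h import *
go(537.5,-168.5,384.5,1.07)
a=cap('scene');b=cap('side')
import pickle;pickle.dump((a,b),open('w4.pkl','wb'))
f=lambda d,x,y:cv2.resize(d['color'][y:y+60,x:x+40,::-1],(400,600),interpolation=cv2.INTER_CUBIC)
cv2.imwrite('pics/w4.png',np.hstack([f(a,250,205),f(b,315,135)]))
t=bot.get_obs()['tool_pos']-[0,0,284.5]
for d in (a,b):print(proj(d,t),[proj(d,t+[0,0,z]) for z in(30,60)],proj(d,np.array([t[0],t[1],85])))
```

```text
need [-2.6  1.4  0.3] turn -0.005 rpy [-3.142 -0.     1.065] p [ 537.5 -165.5  384.8] F [ 0.2  -0.67 -1.77] M [-0.1   0.05 -0.02] t 6.275 j6 0.07
[271.15737374 236.10413913] [array([270.21091371, 229.68211442]), array([269.22862636, 223.01699026])] [271.63879047 239.37070086]
[333.18052269 161.073734  ] [array([333.30251822, 153.0474219 ]), array([333.42714077, 144.84827236])] [333.11773283 165.20479567]
```

View pics/w4.png

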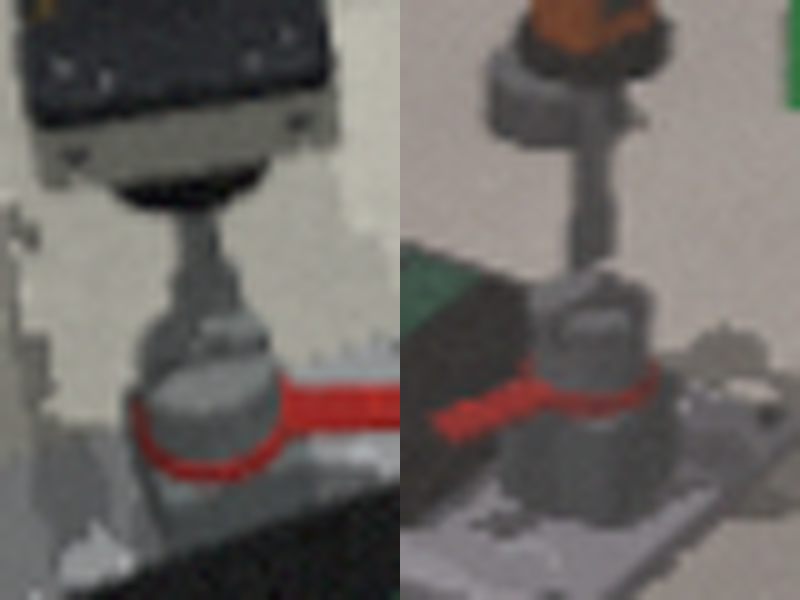

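In the left (scene) crop the shank is at x=200, the blade end at (207,305) and the head centre at x≈210. In the right (side) crop the shank is at x=595 and the head centre at x≈592. So the tip needs to shift about (0.4,-1.6) mm. Now I'll correct that and go down gently.

advance(
  ticks=[
    [[20, -1.2, 1.1, 5, 0], [20, -1.2, 1.1, 10, 0], [20, -1.2, 1.1, 13, 0], [20, -1.2, 1.1, 13, 0], [20, -1.2, 1.1, 13, 0]],
  ],
)

```text
time: 7.0
tool_pos: [537.8, -167.9, 371.8]
tcp_rot: [3.141, -0.0, 1.065]
contact_force: [0.2, -0.1, -1.5]
grip_width: 25.6
finger_force: 30.0
```

```bash
python3 -c "from h import *;go(537.9,-167.1,364.5,1.07)"
```

```text
need [ 0.8 -0.3  7.3] turn -0.005 rpy [ 3.141 -0.     1.065] p [ 537.8 -167.9  371.8] F [ 0.22 -0.12 -1.54] M [-0.1   0.08 -0.01] t 7.0 j6 0.07
```

advance(
  ticks=[
    [[20, 0, 0, 1.5, 0], [20, 0, 0, 3, 0], [20, 0, 0, 5, 0], [20, 0, 0, 5, 0], [20, 0, 0, 5, 0]],
  ],
)

```text
time: 7.62
tool_pos: [537.7, -167.9, 366.7]
tcp_rot: [3.142, -0.0, 1.065]
contact_force: [-0.3, 0.5, -2.7]
grip_width: 25.8
finger_force: 30.0
```

```bash
python3 -c "from h import *;go(537.9,-167.1,364.5,1.07)"
```

```text
need [ 0.8 -0.3  2.2] turn -0.005 rpy [ 3.142 -0.     1.065] p [ 537.7 -167.9  366.7] F [-0.32  0.48 -2.67] M [-0.12  0.14 -0.  ] t 7.625 j6 0.07
```

advance(
  ticks=[
    [[20, 0, 0, 1.5, 0], [20, 0, 0, 2.5, 0], [20, 0, 0, 2.5, 0]],
  ],
)

```text
time: 8.0
tool_pos: [537.7, -167.9, 364.1]
tcp_rot: [-3.141, -0.0, 1.065]
contact_force: [0.3, 0.7, -1.4]
grip_width: 25.7
finger_force: 30.0
```

advance(
  ticks=[
    [[20, 0, 0, 0, 0]],
  ],
)

```text
time: 8.12
tool_pos: [537.7, -167.9, 364.2]
tcp_rot: [-3.142, -0.0, 1.065]
contact_force: [0.3, 0.2, -1.3]
grip_width: 25.9
finger_force: 30.0
```

Run:
```python
from h import *
go(537.9,-167.1,364.5,1.07)
for i in range(4):
    a=cap('scene');o=bot.get_obs();print(o['contact_force'].round(1),o['moment'].round(2))
b=cap('side')
f=lambda d,x,y:cv2.resize(d['color'][y:y+60,x:x+40,::-1],(400,600),interpolation=cv2.INTER_CUBIC)
cv2.imwrite('pics/w5.png',np.hstack([f(a,250,205),f(b,315,135)]))
```

```text
need [ 0.8 -0.2 -0.3] turn -0.005 rpy [-3.142 -0.     1.065] p [ 537.7 -167.9  364.2] F [ 0.31  0.25 -1.3 ] M [-0.16  0.11 -0.03] t 8.125 j6 0.07
[ 0.7  0.8 -2.3] [-0.1   0.11  0.  ]
[-0.3 -0.4 -2.3] [-0.13  0.08  0.02]
[-0.5  0.2 -2.6] [-0.09  0.11 -0.01]
[-0.8  0.1 -2. ] [-0.1   0.12 -0.02]
```

View pics/w5.png

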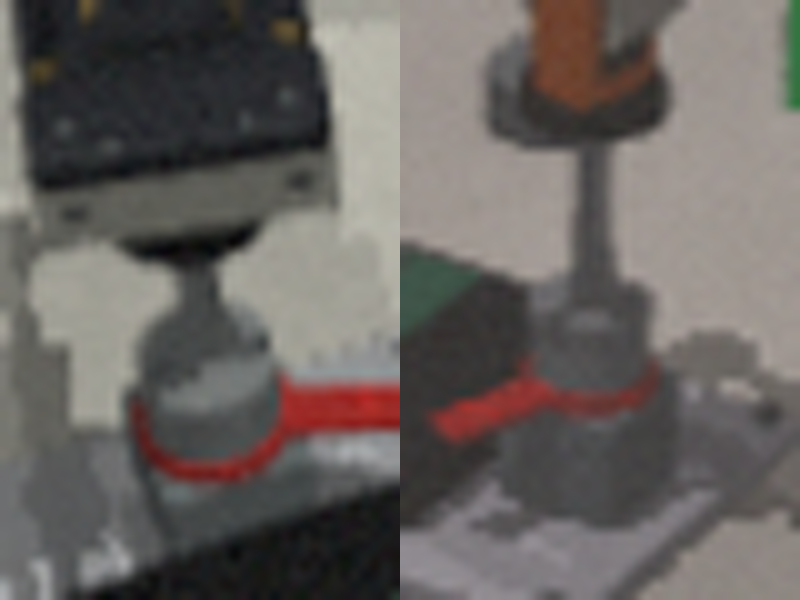

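The blade is in the slot: in both views the shank end sits sunk in the head at about (205,330) and (595,300), the head hasn't moved down and there's no force. Now turn clockwise.

advance(
  ticks=[
    [[20, 0, 0, 0.8, 0.1], [20, 0, 0, 0.8, 0.2], [20, 0, 0, 0.8, 0.32], [20, 0, 0, 0.8, 0.44], [20, 0, 0, 0.8, 0.56]],
  ],
)

```text
time: 9.0
tool_pos: [538.1, -168.3, 363.7]
tcp_rot: [3.14, -0.001, 0.501]
contact_force: [2.8, -1.2, -2.0]
grip_width: 25.7
finger_force: 30.0
```

advance(
  ticks=[
    [[20, 0, 0, 0, 0.12], [20, 0, 0, 0, 0.24], [20, 0, 0, 0, 0.36], [20, 0, 0, 0, 0.48], [20, 0, 0, 0, 0.6]],
  ],
)

```text
time: 9.62
tool_pos: [538.2, -168.6, 363.7]
tcp_rot: [3.139, -0.003, -0.099]
contact_force: [2.5, -3.4, -3.3]
grip_width: 25.8
finger_force: 30.0
```

Create tong.py:
```python
from h import *
go(537.7,-167.9,364,0)
for k in range(3): a=cap('scene');print(bot.get_obs()['moment'].round(2),bot.get_obs()['contact_force'].round(1))
h=cv2.cvtColor(a['color'],cv2.COLOR_RGB2HSV);m=cv2.inRange(h,(0,130,60),(5,255,255))|cv2.inRange(h,(172,130,60),(180,255,255))
k=np.zeros_like(m);k[225:285,250:310]=1;ys,xs=np.nonzero(m*k)
P=np.array([ray(a,u,v,66)[:2] for u,v in zip(xs,ys)])-[537.5,-168];r=np.linalg.norm(P,axis=1)
t=P[(r>38)&(r<72)];print('tongue ang',len(t),np.arctan2(*t.mean(0)[::-1]).round(3),r.max().round())
```

```bash
python3 tong.py
```

```text
need [-0.5 -0.7 -0.3] turn -0.099 rpy [ 3.139e+00 -3.000e-03 -9.900e-02] p [ 538.2 -168.6  363.7] F [ 2.51 -3.43 -3.3 ] M [-0.96 -0.41  0.02] t 9.625 j6 1.23
[-1.02 -0.4   0.03] [ 2.1 -2.3 -3.7]
[-1.15 -0.44  0.06] [ 2.8 -3.7 -2.9]
[-1.29 -0.58  0.  ] [ 3.  -4.1 -3.5]
tongue ang 43 0.312 66.0
```

advance(
  ticks=[
    [[20, 0.6, 0.7, 0, 0.12], [20, 0.6, 0.7, 0, 0.24], [20, 0.6, 0.7, 0, 0.36], [20, 0.6, 0.7, 0, 0.48], [20, 0.6, 0.7, 0, 0.55]],
  ],
)

```text
time: 10.4
tool_pos: [538.4, -169.2, 363.7]
tcp_rot: [3.141, -0.002, -0.645]
contact_force: [0.9, -5.4, -3.3]
grip_width: 26.0
finger_force: 30.0
```

```bash
python3 tong.py
```

```text
need [-1.3 -0.7 -0.3] turn -0.645 rpy [ 3.141e+00 -2.000e-03 -6.450e-01] p [ 538.4 -169.2  363.7] F [ 0.9  -5.39 -3.34] M [-1.24 -0.21  0.05] t 10.4 j6 1.78
[-1.18 -0.19 -0.01] [ 1.1 -3.1 -2. ]
[-1.39 -0.16  0.06] [ 1.3 -4.9 -1.7]
[-1.43 -0.27  0.07] [ 0.6 -5.2 -2.3]
tongue ang 57 -0.172 69.0
```

advance(
  ticks=[
    [[20, 0, 0.5, 0, 0.06], [20, 0, 0.5, 0, 0.12], [20, 0, 0.5, 0, 0.18], [20, 0, 0.5, 0, 0.18]],
  ],
)

```text
time: 11.05
tool_pos: [538.0, -169.3, 363.6]
tcp_rot: [3.141, -0.001, -0.822]
contact_force: [0.8, -4.4, -2.1]
grip_width: 26.3
finger_force: 30.0
```

```bash
python3 tong.py
```

```text
need [-1.2 -0.7 -0.4] turn -0.822 rpy [ 3.141e+00 -1.000e-03 -8.220e-01] p [ 538.  -169.3  363.6] F [ 0.81 -4.42 -2.13] M [-1.2  -0.13  0.05] t 11.05 j6 1.95
[-1.24 -0.17  0.09] [ 1.3 -4.9 -1.5]
[-1.3  -0.17  0.01] [ 1.5 -4.6 -1.3]
[-1.4  -0.12  0.1 ] [ 0.3 -4.1 -1.4]
tongue ang 60 -0.324 70.0
```

advance(
  ticks=[
    [[20, 0, 0.3, 0, 0.06], [20, 0, 0.3, 0, 0.12], [20, 0, 0.3, 0, 0.12]],
  ],
)

```text
time: 11.58
tool_pos: [537.8, -169.3, 363.6]
tcp_rot: [-3.141, -0.0, -0.943]
contact_force: [1.6, -4.2, -1.1]
grip_width: 26.0
finger_force: 30.0
```

```bash
python3 tong.py
```

```text
need [-1.2 -0.7 -0.4] turn -0.943 rpy [-3.141 -0.    -0.943] p [ 537.8 -169.3  363.6] F [ 1.58 -4.17 -1.12] M [-1.17 -0.13  0.14] t 11.575 j6 2.07
[-1.14 -0.15  0.18] [ 1.5 -4.3 -0.8]
[-1.25 -0.23  0.17] [ 1.5 -4.3 -1. ]
[-1.19 -0.22  0.19] [ 1.1 -3.9 -0.8]
tongue ang 60 -0.384 70.0
```

advance(
  ticks=[
    [[20, 0, 0, 0, 0.06], [20, 0, 0, 0, 0.12], [20, 0, 0, 0, 0.12]],
  ],
)

```text
time: 12.1
tool_pos: [537.8, -169.1, 363.5]
tcp_rot: [-3.141, -0.0, -1.063]
contact_force: [1.9, -3.5, -1.0]
grip_width: 26.1
finger_force: 30.1
```

```bash
python3 tong.py
```

```text
need [-1.1 -0.5 -0.5] turn -1.063 rpy [-3.141 -0.    -1.063] p [ 537.8 -169.1  363.5] F [ 1.87 -3.53 -0.98] M [-0.94 -0.16  0.65] t 12.1 j6 2.19
[-1.   -0.27  0.62] [ 2.  -3.1 -1.4]
[-1.01 -0.22  0.62] [ 1.2 -2.9 -0.7]
[-0.97 -0.18  0.64] [ 0.5 -3.4 -1.2]
tongue ang 60 -0.39 70.0
```

The moment jumped to 0.62 N m while the tongue stayed at -0.39, so the tongue is at its stop. I'll back off, then lift.

advance(
  ticks=[
    [[20, 0, 0, 0, -0.12], [20, 0, 0, 0, -0.22], [20, 0, 0, 0, -0.22], [20, 0, 0, -5, -0.22], [20, 0, 0, -12, -0.22]],
  ],
)

```text
time: 12.88
tool_pos: [537.7, -169.0, 375.6]
tcp_rot: [-3.141, 0.001, -0.846]
contact_force: [0.4, 0.8, -1.5]
grip_width: 25.9
finger_force: 30.0
```

advance(
  ticks=[
    [[20, 0, 0, -10, 0], [20, 0, 0, -25, 0], [20, 0, 0, -33, 0]],
  ],
)

```text
time: 13.25
tool_pos: [537.9, -169.3, 410.1]
tcp_rot: [-3.141, -0.002, -0.845]
contact_force: [0.6, 0.1, -2.4]
grip_width: 25.8
finger_force: 30.0
```

```bash
python3 tong.py
python3 -c "
from h import *
import pickle
go(529.6,171,410,-.14)
pickle.dump([cap('scene'),cap('side')],open('l.pkl','wb'))"
```

```text
need [-1.2 -0.7 46.1] turn -0.845 rpy [-3.141e+00 -2.000e-03 -8.450e-01] p [ 537.9 -169.3  410.1] F [ 0.63  0.07 -2.39] M [ 0.02  0.2  -0.09] t 13.25 j6 1.98
[0.06 0.11 0.03] [ 0.2 -0.5 -1. ]
[-0.01  0.15 -0.02] [-0.3  0.4 -2.3]
[-0.04  0.18 -0.04] [-0.3  0.  -1.5]
tongue ang 60 -0.384 70.0
need [-260.  -219.7   -1.1] turn -0.705 rpy [-3.141e+00 -1.000e-03 -8.450e-01] p [ 537.7 -169.3  409. ] F [-0.34  0.01 -1.53] M [-0.04  0.18 -0.04] t 13.4 j6 1.98
```

Run:
```python
from h import *
import pickle
a,b=pickle.load(open('l.pkl','rb'));d=pickle.load(open('w.pkl','rb'))
def blue(c,bx):
    h=cv2.cvtColor(c['color'],cv2.COLOR_RGB2HSV);m=cv2.inRange(h,(105,120,30),(130,255,255));k=np.zeros_like(m);k[bx[2]:bx[3],bx[0]:bx[1]]=1;return m*k,h
m,h=blue(a,(325,380,160,220))
c=max(cv2.findContours(m,0,2)[0],key=cv2.contourArea);print(cv2.approxPolyDP(cv2.convexHull(c),1.2,True)[:,0].tolist())
for y in range(165,196,2):print(y,[int(v) for v in h[y,338:374:2,2]])
for u,v in((355,180.5),):print(ray(a,u,v,92))
f=cv2.resize(a['color'][165:220,325:385,::-1],(480,440),interpolation=cv2.INTER_CUBIC);g=cv2.resize(b['color'][205:260,280:320,::-1],(320,440),interpolation=cv2.INTER_CUBIC)
cv2.imwrite('pics/st.png',np.hstack([f,g]))
```

```text
[[353, 171], [369, 180], [371, 198], [356, 212], [352, 211], [336, 200], [341, 181]]
165 [184, 185, 184, 183, 186, 186, 185, 184, 185, 186, 185, 185, 182, 184, 179, 179, 182, 184]
167 [183, 183, 186, 184, 183, 186, 187, 186, 185, 183, 183, 182, 187, 180, 184, 181, 182, 181]
169 [184, 182, 183, 183, 182, 185, 187, 184, 182, 184, 183, 186, 182, 180, 183, 184, 186, 185]
171 [179, 185, 184, 182, 180, 182, 186, 157, 152, 166, 185, 159, 179, 182, 182, 180, 180, 183]
173 [180, 181, 180, 183, 185, 164, 150, 147, 149, 146, 154, 132, 136, 155, 175, 179, 183, 179]
175 [182, 182, 182, 179, 163, 149, 151, 146, 148, 148, 150, 143, 116, 130, 133, 140, 169, 178]
177 [177, 180, 181, 160, 151, 150, 147, 135, 87, 114, 147, 148, 149, 140, 119, 131, 130, 137]
179 [177, 180, 153, 149, 148, 149, 119, 82, 75, 74, 89, 130, 148, 148, 146, 136, 128, 135]
181 [180, 141, 146, 148, 148, 138, 131, 76, 75, 74, 74, 105, 147, 149, 150, 131, 119, 132]
183 [181, 85, 114, 147, 148, 149, 140, 108, 75, 76, 123, 149, 151, 151, 136, 90, 123, 133]
185 [183, 81, 72, 81, 134, 150, 150, 149, 134, 131, 150, 146, 149, 118, 77, 87, 130, 134]
187 [181, 77, 75, 74, 75, 95, 145, 148, 146, 147, 148, 145, 111, 76, 75, 86, 69, 96]
189 [183, 77, 76, 74, 74, 77, 81, 124, 148, 149, 147, 109, 76, 78, 76, 84, 70, 70]
191 [154, 75, 74, 76, 76, 76, 77, 75, 94, 134, 104, 78, 74, 73, 75, 101, 165, 143]
193 [122, 71, 76, 77, 73, 71, 76, 73, 73, 80, 80, 72, 72, 72, 74, 103, 185, 190]
195 [104, 74, 73, 72, 72, 75, 73, 76, 75, 84, 81, 78, 75, 77, 76, 126, 181, 185]
[527.36986602 172.4398573   92.        ]
```

View pics/st.png

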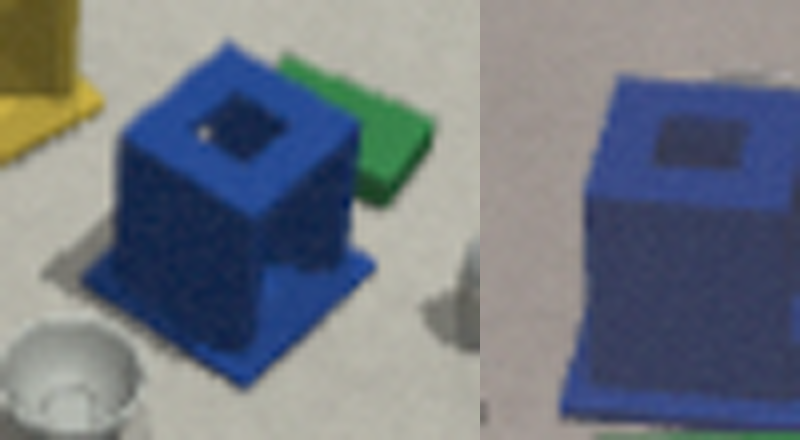

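Ten pictures are used. The empty stand's hole centre is at (355,181) in scene, which gives about (528,171.5), so the pick pose (529.5,171) is right for putting the driver back.

advance(
  ticks=[
    [[20, -35, -30, 0, -0.12], [20, -76, -64, 0, -0.26], [20, -117, -99, 0, -0.4], [20, -158, -134, 0, -0.54], [20, -199, -168, 0, -0.7]],
  ],
)

```text
time: 14.12
tool_pos: [531.1, 92.8, 408.0]
tcp_rot: [3.142, 0.001, -0.14]
contact_force: [0.9, -0.9, -2.1]
grip_width: 26.1
finger_force: 30.0
```

```bash
python3 -c "from h import *;go(529.2,171,400,-.14)"
```

```text
need [-12.8 -77.2   8. ] turn -0.0 rpy [ 3.142e+00  1.000e-03 -1.400e-01] p [531.1  92.8 408. ] F [ 0.9  -0.95 -2.12] M [-0.09  0.16 -0.02] t 14.125 j6 1.74
```

Over the stand, then check for tilt in the shank by colour rather than by viewing.

advance(
  ticks=[
    [[20, -5, -30, 0, 0], [20, -10, -60, 0, 0], [20, -12.8, -77.2, 0, 0], [20, -12.8, -77.2, 0, 0]],
  ],
)

```text
time: 14.62
tool_pos: [529.8, 169.9, 408.0]
tcp_rot: [3.141, 0.001, -0.144]
contact_force: [0.4, -1.3, -2.0]
grip_width: 25.9
finger_force: 30.0
```

Run:
```python
from h import *
go(529.2,171,298.7,-.14)
o=bot.get_obs();T=o['tool_pos']-[0,0,284.7]
for n in('scene','side'):
    d=cap(n);g=d['color'].astype(int);
    for z in(15,30,45,60,72):
        p=proj(d,T+[0,0,z]);u,v=np.round(p).astype(int);r=g[v,u-10:u+11].sum(1)//3
        print(n,z,p.round(1),r.tolist())
```

```text
need [ -0.7  -1.  109.3] turn -0.004 rpy [ 3.141e+00  1.000e-03 -1.440e-01] p [529.8 169.9 408. ] F [ 0.44 -1.34 -1.99] M [-0.09  0.21  0.  ] t 14.625 j6 1.89
scene 15 [355.8 171. ] [174, 173, 173, 177, 178, 152, 102, 68, 66, 64, 66, 104, 167, 175, 146, 149, 172, 175, 177, 178, 173]
scene 30 [356.1 167.6] [176, 176, 178, 179, 180, 176, 180, 136, 82, 71, 66, 89, 166, 178, 177, 177, 177, 175, 174, 175, 179]
scene 45 [356.4 164.1] [179, 179, 176, 176, 175, 178, 178, 179, 117, 73, 70, 68, 156, 178, 177, 174, 173, 174, 176, 174, 174]
scene 60 [356.7 160.5] [179, 181, 178, 177, 167, 154, 123, 63, 26, 27, 26, 44, 79, 81, 134, 152, 172, 179, 179, 177, 174]
scene 72 [356.9 157.6] [176, 171, 107, 41, 14, 24, 26, 17, 19, 39, 47, 48, 37, 29, 28, 25, 16, 76, 164, 177, 179]
side 15 [306.  208.2] [153, 155, 154, 153, 154, 155, 148, 114, 82, 83, 76, 76, 78, 82, 114, 155, 156, 155, 153, 154, 155]
side 30 [305.9 203.6] [154, 151, 150, 154, 153, 154, 157, 152, 119, 76, 77, 74, 93, 137, 154, 153, 155, 155, 155, 152, 155]
side 45 [305.8 199. ] [154, 154, 152, 154, 151, 149, 150, 147, 121, 74, 77, 72, 91, 133, 157, 152, 154, 154, 156, 154, 152]
side 60 [305.7 194.3] [150, 146, 145, 148, 150, 150, 146, 134, 95, 71, 70, 73, 97, 144, 144, 147, 144, 136, 111, 92, 96]
side 72 [305.6 190.5] [143, 117, 48, 50, 47, 48, 51, 48, 48, 51, 46, 53, 53, 47, 48, 50, 49, 46, 57, 102, 142]
```

advance(
  ticks=[
    [[20, -0.7, -1, 20, 0], [20, -0.7, -1, 45, 0], [20, -0.7, -1, 70, 0], [20, -0.7, -1, 92, 0], [20, -0.7, -1, 102, 0]],
  ],
)

```text
time: 15.35
tool_pos: [529.3, 169.2, 305.3]
tcp_rot: [3.141, 0.002, -0.147]
contact_force: [-0.6, 1.0, -1.2]
grip_width: 25.6
finger_force: 30.0
```

advance(
  ticks=[
    [[20, 0, 0, 3, 0], [20, 0, 0, 5, 0], [20, 0, 0, 5.5, 0], [20, 0, 0, 5.5, 0]],
  ],
)

```text
time: 15.85
tool_pos: [529.4, 170.5, 301.4]
tcp_rot: [-3.141, -0.001, -0.145]
contact_force: [-0.2, -0.4, -2.7]
grip_width: 26.1
finger_force: 30.0
```

```bash
python3 -c "from h import *;go(529.2,171,298.7,-.14)"
```

```text
need [-0.3 -0.5  2.7] turn -0.005 rpy [-3.141e+00 -1.000e-03 -1.450e-01] p [529.4 170.5 301.4] F [-0.24 -0.36 -2.74] M [-0.04  0.23  0.01] t 15.85 j6 1.89
```

advance(
  ticks=[
    [[20, 0, 0, 1, 0], [20, 0, 0, 2, 0], [20, 0, 0, 2.5, 0], [20, 0, 0, 2.5, 0]],
  ],
)

```text
time: 16.35
tool_pos: [529.3, 170.5, 298.8]
tcp_rot: [-3.141, -0.0, -0.145]
contact_force: [-0.3, -0.3, 2.4]
grip_width: 26.0
finger_force: 30.0
```

advance(
  ticks=[
    [[20, 0, 0, 0.7, 0], [20, 0, 0, 0.7, 0]],
  ],
)

```text
time: 16.6
tool_pos: [529.3, 170.4, 298.8]
tcp_rot: [-3.141, -0.001, -0.145]
contact_force: [-3.0, 0.6, 8.7]
grip_width: 25.8
finger_force: 30.0
```

```bash
python3 -c "from h import *;go(529.2,171,298.7,-.14)"
```

```text
need [-0.2 -0.6  0.1] turn -0.005 rpy [-3.141e+00 -1.000e-03 -1.450e-01] p [529.3 170.4 298.8] F [-3.    0.58  8.73] M [-0.13  0.99  0.07] t 16.6 j6 1.89
```

Seated on the collar (8.7 N). Release slowly, then rise.

advance(
  ticks=[
    [[28, 0, 0, -0.7, 0], [32, 0, 0, -0.7, 0], [40, 0, 0, -0.7, 0], [60, 0, 0, -0.7, 0], [80, 0, 0, -0.7, 0]],
  ],
)

```text
time: 17.23
tool_pos: [529.4, 170.4, 298.3]
tcp_rot: [-3.142, 0.0, -0.145]
contact_force: [-0.6, 0.2, -0.3]
grip_width: 55.1
finger_force: 0.0
```

advance(
  ticks=[
    [[80, 0, 0, 0, 0], [80, 0, 0, 0, 0], [80, 0, 0, 0, 0], [80, 0, 0, 0, 0], [80, 0, 0, 0, 0]],
  ],
)

```text
time: 17.85
tool_pos: [529.3, 170.4, 298.4]
tcp_rot: [-3.142, 0.0, -0.145]
contact_force: [-0.1, 0.8, -0.8]
grip_width: 80.2
finger_force: 0.0
```

advance(
  ticks=[
    [[80, 0, 0, -15, 0], [80, 0, 0, -40, 0], [80, 0, 0, -80, 0], [80, 0, 0, -120, 0], [80, 0, 0, -160, 0]],
  ],
)

```text
time: 18.48
tool_pos: [529.0, 170.4, 461.0]
tcp_rot: [-3.141, -0.001, -0.145]
contact_force: [-0.2, -0.4, 0.1]
grip_width: 80.1
finger_force: 0.0
```

Run:
```python
from h import *
a=cap('scene');b=cap('side');go(0,0,0,0)
import pickle
for n,d,d0,bx in zip('ab',(a,b),pickle.load(open('ab.pkl','rb')),((325,380,150,215),(285,330,190,265))):
  for c in(d,d0):
    h=cv2.cvtColor(c['color'],cv2.COLOR_RGB2HSV);k=np.zeros(h.shape[:2],np.uint8);k[bx[2]:bx[3],bx[0]:bx[1]]=1
    m=k*cv2.inRange(h,(3,130,60),(18,255,255));print(n,cv2.boundingRect(m))
```

```bash
python3 tong.py
```

```text
need [-503.8  246.8  458.7] turn -0.145 rpy [-3.138 -0.01  -0.145] p [529.4 170.5 464.5] F [ 0.06 -0.19  0.01] M [-0.03  0.12  0.05] t 18.575 j6 1.89
a (349, 161, 13, 23)
a (350, 160, 12, 24)
b (300, 196, 13, 27)
b (299, 196, 15, 27)
need [ 56.2 333.9 100. ] turn -0.145 rpy [-3.138 -0.01  -0.145] p [529.4 170.5 464.5] F [ 0.06 -0.19  0.01] M [-0.03  0.12  0.05] t 18.575 j6 1.89
[-0.04  0.19 -0.03] [-0.3  0.7 -0.3]
[-0.02  0.23 -0.05] [-0.1 -0.2 -0.5]
[-0.08  0.19 -0.03] [ 1.   0.5 -1. ]
tongue ang 60 -0.384 70.0
```

The driver stands where it started, the tongue is home and the robot is clear.

advance(
  ticks=[
    [[80, 0, 0, 0, 0], [80, 0, 0, 0, 0]],
  ],
  quiet=true,
)

```text
ok
```

```bash
python3 -c "from plant import bot;print(bot.close_job())"
```

```text
the job is handed in; nothing more can be done
None
```

I handed the job in at about 19 s of the 67 s, with the tongue turned to its stop and the screwdriver released upright in its blue stand; the judge's verdict was not shown.

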